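# Load a filter through the port of a shielded test box

### The arm

A 7-joint arm with a two-finger parallel gripper is mounted at the origin on the work surface. World frame = base frame: x ahead of the robot, y to its left, z up, the work surface at z = 0. Lengths are in m, angles in rad, forces in N, time in s.
With the tool pointing down it reaches from about 0.4 to 0.85 m from the base axis. Payload 10.4 kg.
Tool frame: the origin (TCP) lies on the mounting face of the last link; the fingertips stand 173 mm ahead of it and the grasp point (between the pads) lies 155 mm ahead of it (manip.tip_reach is the distance from the TCP to the fingertips, in m); x points along the fingers, z is the direction in which the jaws open and shut, and the axes are right-handed (so a half turn about x gives the same grasp; the last joint's range is limited). The gripper opens to 85 mm and grips with 20 to 120 N. Pads are 22 mm wide; open, the fingers measure 114 mm over their backs; the gripper's body (76 mm by 85 mm) begins 54 mm behind the grasp point. The pads swing forward as they close: fully open they stand 13 mm farther back than shut.
Start: joints at [-0.023, 0.332, -0.065, 1.46, 0.022, 1.35, -0.088], TCP at [0.625, 0, 0.405] pointing down, gripper open.
Joint ranges: [-2.6, 2.6], [-0.5, 2.12], [-1.47, 1.34], [0.16, 2.42], [-1.27, 4.41], [0.06, 2.06], [-2.6, 2.6]. Speed limits (rad/s): [2.22, 2.22, 2.79, 2.79, 3.14, 3.14, 3.14].

### API

Orientations are given as [roll, pitch, yaw] about the fixed x, y, z axes, in that order (R = Rz(yaw) Ry(pitch) Rx(roll)).
In Python, from plant import manip, vision, finder gives the robot as it stands.
- The arm moves only by the shell command python3 -m crank 'ROWS'. ROWS is JSON, a list of rows, each a list of 5 numbers: the finger opening in m, from 0 to 0.0854, then the shift along the tool's x, y, z in m, then the turn about the tool's x in degrees. A call has 1 to 5 rows; each row is the pose to reach, as a shift and turn from the pose commanded when the call began, along the tool's axes at that moment; what a row does not reach only later rows make up. A row lasts 1/10 s, in which the tool goes at most 50 mm and 8.59 degrees, less where a joint would pass 70% of its speed; a pose out of reach is approached as far as the arm can. A call with a gripper value outside its range is refused whole. The fingers move at their own pace and stop on an object; the grip force is fixed at half the most. Time passes only in rows, so rows that repeat a pose let the fingers close. It gives the time, the measured TCP pose, the force and the opening at its end, in the units of the state.
- manip.read_state(): the state, without advancing time (a new reading comes with each control period).
- vision.capture(name): name is "scene" or "side" or "wrist"; returns a dict with "frame" (480x640x3 uint8, blue, green, red), "K" (3x3 intrinsics, pixels), "dist" ([k1, k2, p1, p2, k3] as OpenCV has them; the pictures are not rectified), "pose" (4x4, takes a point from camera to world coordinates). Camera axes: x right, y up, looking along -z (the intrinsics and any distortion apply to the point x, -y, -z); pixel columns grow to the right and rows downward; lengths in m; the calibration is good to about 2 mm. A picture is of the moment at which its call begins. There is no depth.
- manip.hand_in(): hands the job in, once; it reports no verdict.
Trained networks look in the newest picture that a camera, given by its name, has taken for a name from the list of things; names that differ only in an ending like _2 or _b are one class to them, and where a whole thing is asked for, a point or a joint stands for the part that bears it (a point fixed in the world has none). Each returns a list of dicts, best first, with "confidence" (0 to 1); they miss things now and then, are a little off and sometimes report something else, mostly with a low value. They report only what shows in the picture. A call takes as long as a camera call. They do not tell look-alikes from the thing itself.
- finder.look_for(camera, target): "centre" ([x, y, z] in m, in world coordinates, good to about 4 mm: the middle of the surface that is visible of it).
The state is a dict: "time": time; "q": joint angles; "qvel": joint speeds; "effort": joint torques, N m; "eef_pos": TCP position; "tool_rot": TCP orientation; "wrist_force": force on the tool from outside, world axes, zero at the start; "moment": the same for the moment, N m; "gripper_width": opening from 0.0 (shut) to 1.0 (fully open).
Only numpy, scipy, OpenCV 4.12 (cv2) and the standard library are available. Lean on these libraries where they do the work, as an engineer would, in place of code of your own. Each camera call takes 0.05 s, during which the arm holds its last target.

### The job

Put the blue-lidded filter into the shielded test box through the port in its leaning front, connector end first, lying flat on the bed and all the way in behind the front; neither the filter nor the gripper's fingers may touch the rim of the port or the front panel around it. Then slide the shutter fully closed by its orange fin, and leave the other things on the table where they are.

Things in the scene. Friction and masses are not known exactly. Their poses are not given: they have to be found in the camera images.
- filter: the part to load: radio filter block, aluminium with blue lid, 130 long (x) x 40 wide (y) x 32 mm high (z); a brass connector (16 mm across, 12 mm long, axis 16 mm up) sticks out of its +x end. Loose, 0.2 to 0.32 kg, lying lid up on the table, right of the box. Origin at the centre of the block's underside, x towards the connector. Can be gripped across its 40 mm width anywhere along it
- filter_tail (a point): centre of the filter's plain end face (65 mm behind its origin, 16 mm above its underside); x along the filter towards the connector
- filter_nose (a point): tip of the filter's brass connector (77 mm ahead of its origin, 16 mm above its underside)
- box: fixed shielded test box, front towards the robot. Origin on the table at the foot of the front, below the middle of the port; x level into the box, y left, z up. Spans x 0 to 260, y -65 to 180, z 0 to 125 mm; clear window in the roof. The front is upright up to z 30 mm, then leans back 45 degrees (outer face x = z - 30 mm) to the roof edge at x 95, z 125 mm
- bed (a point): front edge, middle, of the level blue bed in the box: box x 26, y 0, z 48 mm, box axes. The bed runs on to the back wall at x 255 mm, over the box's whole width, with 71 mm clear above. It lies 8 mm above the port's lower edge. A filter on the bed is wholly behind the front when its plain end is beyond box x 56 mm; the back wall stops that end at about x 110 mm
- panel: the leaning front panel, aluminium, 4 mm thick; origin and axes as the box. Its port is a rectangular opening 64 mm wide (y -32 to 32 mm), yellow strips along both sides. Two dark rails (10 mm wide, 8 mm off the face) run along the panel's bottom and top edges; they belong to the box
- port_low (a point): middle of the port's lower edge, outer face: box x 10, z 40 mm, box axes. As the front leans back, downward fingers can reach in over this edge, as far as box x 75 mm if they are narrower than the port
- port_high (a point): middle of the port's upper edge, outer face: box x 80, z 110 mm, box axes
- shutter (a joint): position of the dark steel shutter that slides along the box's y on the leaning front, in m: 0 = closed, centred over the port; up to 0.130 = slid left (box +y). It starts clear of the port. It is 84 mm wide, its outer face 6 mm off the panel. It stays where it is left and moves with about 2 N; a stop ends its travel at 0
- shutter_grip (a point): point in the orange fin on the shutter, to pinch or push (box x 12, z 97 mm; y = shutter position; box axes). The fin is 14 mm thick along box y, 30 mm wide up the slope, stands 42 mm square out from the shutter; highest corner at z 117 mm. A downward gripper can straddle it, fingers on its +y and -y sides, tips at z 78 mm or higher
- attenuator: bystander: black finned attenuator, 112 mm long, 40 mm wide and high, with a brass connector at one end; origin at the centre of its underside, x along it
- waveguide: bystander: copper waveguide piece, 116 mm long with two 40 mm square brass flanges; origin at the centre of its underside, x along it
- wrench: bystander: 150 mm steel wrench lying flat, x along it
- screwdriver: bystander: 170 mm screwdriver lying flat, x along it
- tray: bystander: empty black tray 120 x 160 x 30 mm, origin at the centre of its underside
- pot: bystander: white cup, 70 mm across, 90 mm high, origin at the centre of its underside
- cleaner: bystander: closed bottle, 56 mm across, 130 mm high, origin at the centre of its underside
Not all that is in view belongs to the job. Of the things like the filter, leave any that is green; of the rest the larger one is meant.

How it is judged:
On the way:
1. the filter lies in the box, connector end first, wholly behind the front, while the port is still open (x of filter_tail in the frame of box between 0.053 and 0.12 m and x of filter_nose in the frame of box above 0.16 m and y of filter_tail in the frame of box between -0.06 and 0.06 m and z of filter in the frame of box between 0.044 and 0.054 m and angle between filter's own z axis and vertical below 0.12 rad and value of joint shutter above 0.03 m), for 0.2 s.
At the end, for the whole second after the job is handed in: The filter lies flat (within 0.12 rad) and at rest on the bed, connector end towards the back of the box, its plain end at least 53 mm into the box (box x) and within 60 mm of the port centre line (box y), its connector tip beyond box x 160 mm; and the shutter is within 6 mm of closed (x of filter_tail in the frame of box between 0.053 and 0.12 m and x of filter_nose in the frame of box above 0.16 m and y of filter_tail in the frame of box between -0.06 and 0.06 m and z of filter in the frame of box between 0.044 and 0.054 m and angle between filter's own z axis and vertical below 0.12 rad and value of joint shutter below 0.006 m and linear speed of filter below 0.02 m/s); the robot touches nothing.
It fails at once if the filter or the fingers touch the port's rim or the front panel (over 0.5 N) (contact force between any of filter, the fingers and panel above 0.5 N).
It fails at once if a bystander is moved by more than 20 mm (distance of any of attenuator, waveguide, wrench, screwdriver, tray, pot, cleaner from where it was at the start of the episode above 0.02 m).
It also fails if it takes over 64 s, if anything falls off the work surface, if the arm or the gripper's body presses on something with over 40 N, if the wrist force passes 120 N, or if a joint passes its speed limit or range.

## Working session

There is one attempt and no reset: what is moved stays moved. The work goes in short steps, Python scripts to look and compute and a shell command to move; the robot and the scene stay as the last step left them, time stands still between calls to the robot, and variables do not carry over. Pictures are saved under pics/ and viewed, and the job is handed in when it is done.

```bash
ls; mkdir -p pics
python3 - <<'E'
from plant import manip, vision, finder
import cv2
print(manip.read_state())
for n in ["scene","side","wrist"]:
    c=vision.capture(n); cv2.imwrite(f"pics/{n}0.png",c["frame"])
    print(n,c["K"],c["dist"],c["pose"])
    for t in ["filter","box","shutter_grip","attenuator","waveguide","panel","tray"]:
        print(t,[( [round(float(v),3) for v in d["centre"]],round(d["confidence"],2)) for d in finder.look_for(n,t)])
E
```

```text
pics
{'time': 0.0, 'q': array([-0.0225988 ,  0.33287692, -0.06470795,  1.46091717,  0.02159677,
        1.34987282, -0.08849306]), 'qvel': array([ 4.98157230e-05,  5.16561027e-05,  1.49863994e-03, -3.31142399e-04,
       -4.55468035e-04,  5.24991269e-04,  1.11895027e-05]), 'effort': array([ 4.98105128e-04, -6.25449800e+01,  4.97091911e-02, -3.91610491e+01,
        1.63588714e-02,  9.83294769e-03, -6.01235030e-06]), 'eef_pos': array([6.24882677e-01, 1.08454129e-05, 4.03924147e-01]), 'tool_rot': array([-3.10080742,  1.56941744, -3.1007744 ]), 'wrist_force': array([0.08792519, 0.17692821, 0.95915443]), 'moment': array([-0.0059512 , -0.0065654 , -0.02169591]), 'gripper_width': 1.0005031639467785}
scene [[568.25705107   0.         322.24115239]
 [  0.         568.25705107 232.02605103]
 [  0.           0.           1.        ]] [0.03169137 0.         0.         0.         0.        ] [[-4.89294857e-01 -7.41367300e-01  4.59309340e-01  1.10571039e+00]
 [ 8.72117941e-01 -4.16491252e-01  2.56798236e-01  3.31643623e-01]
 [ 9.16507220e-04  5.26221972e-01  8.50346751e-01  1.17008326e+00]
 [ 0.00
[... 1352 characters left out ...]
  0.         395.88981513 232.6396263 ]
 [  0.           0.           1.        ]] [-0.07911062  0.          0.          0.          0.        ] [[ 9.99999641e-01  7.74385891e-04 -3.45156652e-04  6.24177359e-01]
 [-6.19639199e-04  9.45414167e-01  3.25870631e-01  8.43884924e-02]
 [ 5.78665608e-04 -3.25870300e-01  9.45414307e-01  3.74499401e-01]
 [ 0.00000000e+00  0.00000000e+00  0.00000000e+00  1.00000000e+00]]
filter [([0.532, -0.212, 0.033], 0.92), ([0.497, -0.077, 0.023], 0.73), ([0.324, -0.185, 0.027], 0.71)]
box [([0.717, 0.068, 0.121], 0.65)]
shutter_grip [([0.643, 0.133, 0.088], 0.56)]
attenuator []
waveguide [([0.702, -0.261, 0.029], 0.85)]
panel [([0.643, 0.089, 0.093], 0.6)]
tray []
```

View pics/scene0.png

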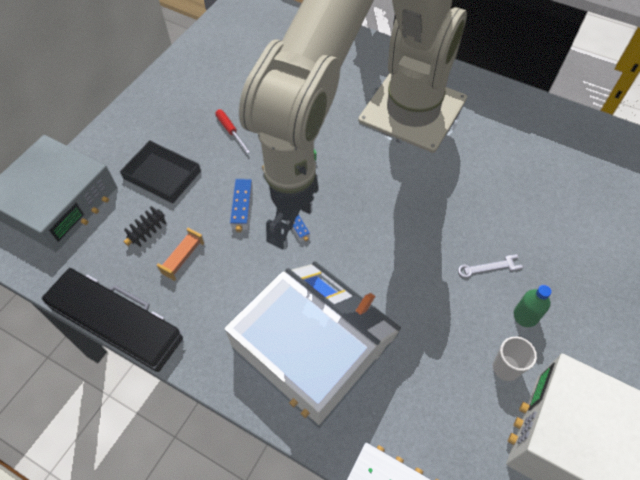

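View pics/side0.png

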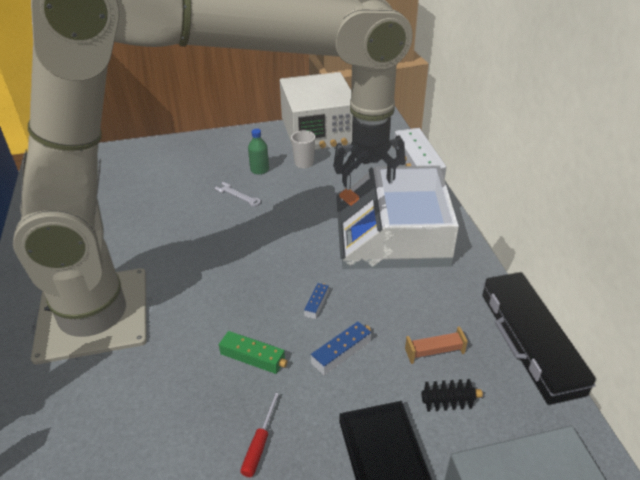

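View pics/wrist0.png

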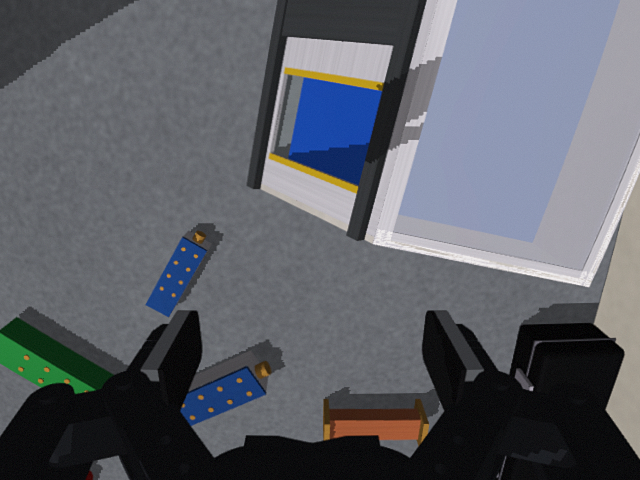

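Run:
```python
import cv2
a=cv2.imread("pics/wrist0.png"); cv2.imwrite("pics/w_c.png",cv2.resize(a[20:260,230:430],None,fx=2.5*1,fy=2.5,interpolation=cv2.INTER_CUBIC))
a=cv2.imread("pics/side0.png")
cv2.imwrite("pics/s_c1.png",cv2.resize(a[310:380,300:385],None,fx=8,fy=8,interpolation=cv2.INTER_CUBIC))
cv2.imwrite("pics/s_c2.png",cv2.resize(a[150:275,330:470],None,fx=4.5,fy=4.5,interpolation=cv2.INTER_CUBIC))
a=cv2.imread("pics/scene0.png")
cv2.imwrite("pics/c_c1.png",cv2.resize(a[170:245,220:320],None,fx=7.5,fy=7.5,interpolation=cv2.INTER_CUBIC))
cv2.imwrite("pics/c_c2.png",cv2.resize(a[255:430,220:410],None,fx=3.4,fy=3.4,interpolation=cv2.INTER_CUBIC))
```

```text
(no output)
```

View pics/w_c.png

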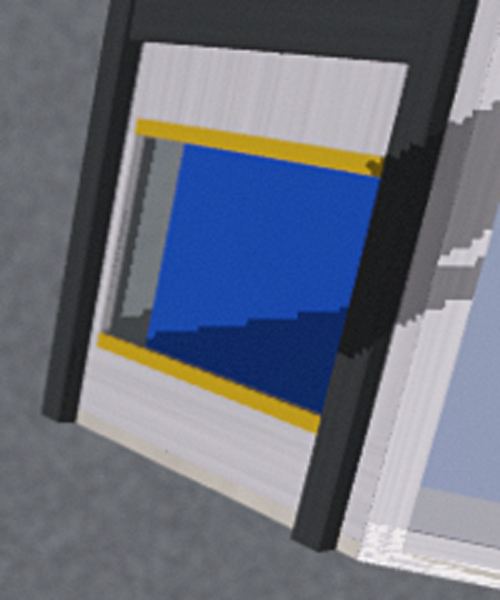

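View pics/s_c1.png

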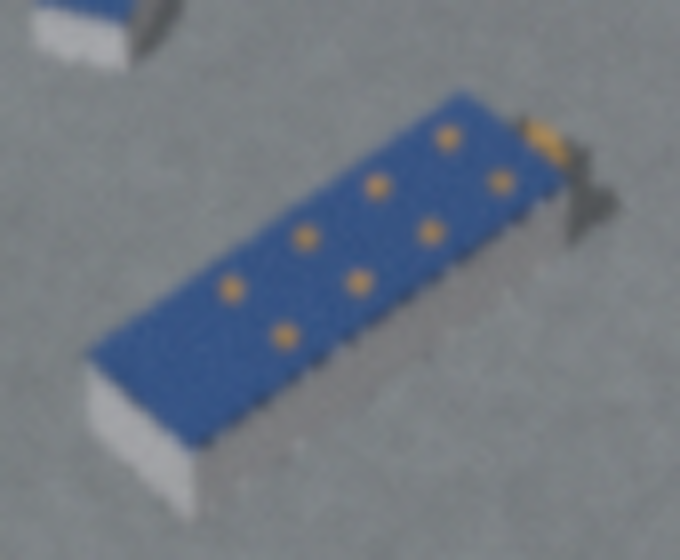

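View pics/s_c2.png

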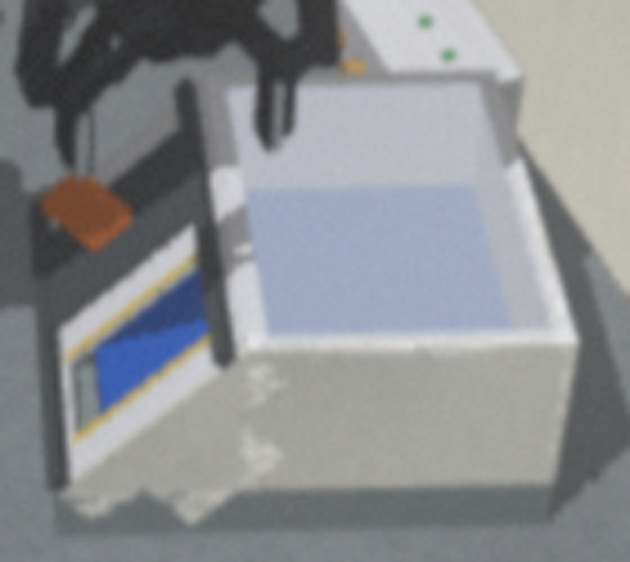

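View pics/c_c1.png

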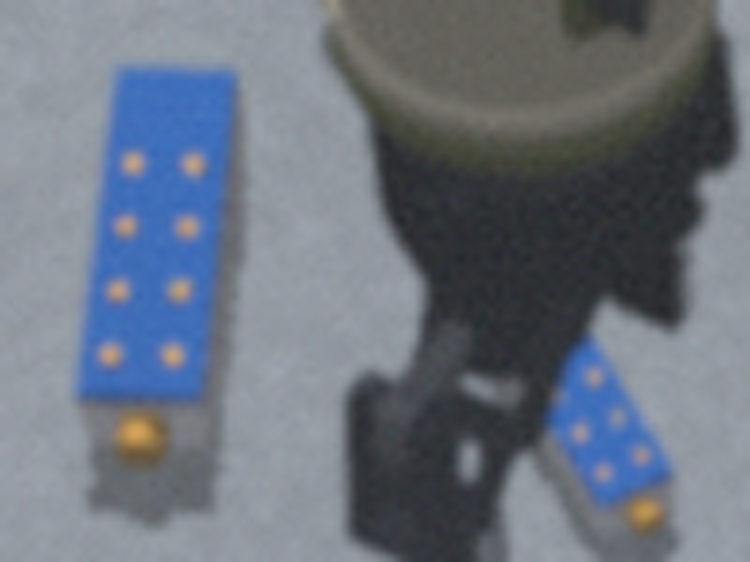

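View pics/c_c2.png

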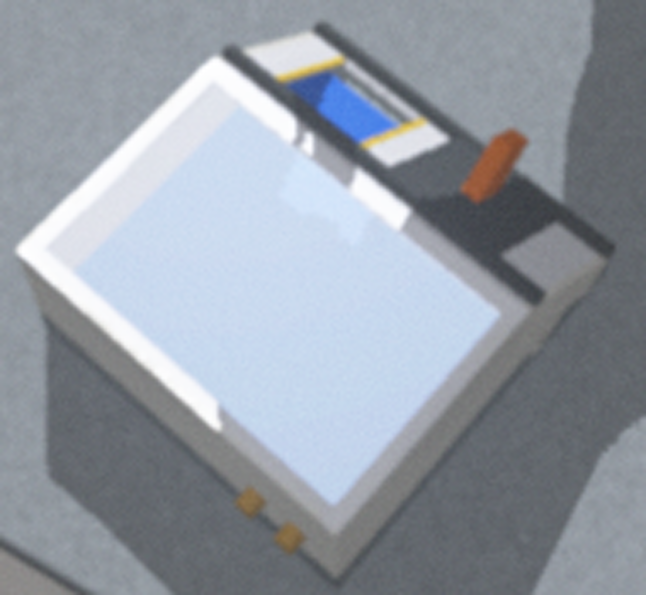

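```bash
cat > fit.py <<'E'
import numpy as np, cv2
from scipy.optimize import least_squares
def proj(c,P):
    T=np.linalg.inv(c["pose"]); p=np.atleast_2d(P)@T[:3,:3].T+T[:3,3]
    p=p*[1,-1,-1]
    return cv2.projectPoints(p.reshape(-1,1,3),np.zeros(3),np.zeros(3),c["K"],np.array(c["dist"]))[0].reshape(-1,2)
def place(s,P):
    P=np.atleast_2d(P).astype(float); c,d=np.cos(s[2]),np.sin(s[2])
    return P@np.array([[c,d,0],[-d,c,0],[0,0,1]])+[s[0],s[1],0]
def fit(obs,s0):
    # obs: list (cam, localpts mm, pixels)
    f=lambda s: np.concatenate([(proj(c,place(s,np.array(P)/1000))-np.array(u)).ravel() for c,P,u in obs])
    r=least_squares(f,s0,loss="soft_l1"); 
    for c,P,u in obs: print(np.round(proj(c,place(r.x,np.array(P)/1000))-np.array(u),1).tolist())
    print("fit",np.round(r.x,4),np.degrees(r.x[2])); return r.x
E
python3 - <<'E'
from plant import vision
from fit import *
import pickle
C={n:vision.capture(n) for n in ["scene","side","wrist"]}
pickle.dump(C,open("c0.pkl","wb"))
s=np.array
fl=[[-65,20,32],[-65,-20,32],[65,20,32],[65,-20,32]]
fit([(C["scene"],fl,s([[237,70],[118,68],[205,400],[78,398]])/7.5+[220,170]),
 (C["side"],fl,s([[88,355],[195,447],[462,90],[572,180]])/8+[300,310])],[.5,-.23,.6])
b=fit([(C["scene"],[[95,-65,125],[260,-65,125],[260,180,125],[260,180,0]],s([[220,58],[18,250],[332,530],[340,580]])/3.4+[220,255]),
 (C["side"],[[95,-65,125],[260,-65,125],[260,-65,0],[0,-65,0]],s([[245,345],[577,345],[550,522],[57,533]])/4.5+[330,150]),
 (C["wrist"],[[95,-65,125],[260,-65,125]],[[374,244],[588,286]])],[.65,.05,0])
pp=[[10,-32,40],[10,32,40],[80,-32,110],[80,32,110],[10,-35,40],[26,0,48]]
for n,o,k in (("wrist",[230,20],2.5),("side",[330,150],4.5),("scene",[220,255],3.4)): print(n,np.round((proj(C[n],place(b,s(pp)/1000))-o)*k).tolist())
E
```

```text
[[-1.5, -0.3], [-1.6, -0.2], [-1.6, -0.5], [-1.5, -0.4]]
[[-0.3, -1.5], [-0.4, -0.9], [-0.3, -1.3], [-0.5, -1.8]]
fit [ 0.5102 -0.2317  0.4981] 28.53857677384244
[[-2.8, -0.6], [-1.2, -0.5], [0.9, 0.9], [-1.2, 2.5]]
[[-0.2, 0.4], [-0.9, -1.4], [-2.0, -0.3], [-1.2, 0.1]]
[[-0.5, 0.2], [1.0, 0.0]]
fit [ 0.586   0.073  -0.2032] -11.640515727710133
wrist [[100.0, 333.0], [135.0, 136.0], [328.0, 420.0], [387.0, 179.0], [98.0, 342.0], [164.0, 248.0]]
side [[68.0, 435.0], [62.0, 357.0], [207.0, 329.0], [195.0, 253.0], [68.0, 439.0], [95.0, 383.0]]
scene [[343.0, 59.0], [418.0, 116.0], [268.0, 82.0], [347.0, 145.0], [340.0, 56.0], [364.0, 99.0]]
```

```bash
cat > tool.py <<'E'
from plant import manip
import numpy as np
from scipy.spatial.transform import Rotation as Ro
F=np.array([0.5102,-0.2317,0.4981]); B=np.array([0.586,0.073,-0.2032])
def go(tx,ty,tz,jaw=None):
    s=manip.read_state(); R=Ro.from_euler("xyz",s["tool_rot"]).as_matrix()
    d=R.T@(np.array([tx,ty,tz])-s["eef_pos"])
    j=np.degrees(np.arctan2(R[1,2],R[0,2]))
    print("t",round(s["time"],2),"pos",np.round(s["eef_pos"],4),"x",np.round(R[:,0],4),"jaw",round(j,2),"q",np.round(s["q"],2),"w",round(s["gripper_width"],3),"f",np.round(s["wrist_force"],1))
    print("shift mm",np.round(d*1000,1),"turn(world yaw diff -> tool x turn, x down)",None if jaw is None else -((jaw-j+90)%180-90), "alt +-180")
def w(s,x,y,z=0):
    c,d=np.cos(s[2]),np.sin(s[2]); return s[0]+c*x-d*y,s[1]+d*x+c*y,z
E
python3 - <<'E'
from tool import *
print(manip.tip_reach)
x,y,_=w(F,-.055,0); print(x,y)
go(x,y,.35,np.degrees(F[2])+90)
E
```

```text
0.1734
0.46188294627937143 -0.25797664970573486
t 1.35 pos [0.625  0.     0.4048] x [ 1.e-04  1.e-04 -1.e+00] jaw -0.0 q [-0.02  0.33 -0.06  1.46  0.02  1.35 -0.09] w 1.002 f [ 0.3 -0.2  0.2]
shift mm [  54.7 -258.  -163.1] turn(world yaw diff -> tool x turn, x down) 61.4609521596289 alt +-180
```

```bash
python3 -m crank '[[0.0854,0.02,-0.05,-0.032,8],[0.0854,0.03,-0.09,-0.06,16],[0.0854,0.03,-0.13,-0.09,24],[0.0854,0.04,-0.17,-0.11,32],[0.0854,0.04,-0.2,-0.13,40]]'
python3 - <<'E'
from tool import *
x,y,_=w(F,-.055,0)
go(x,y,.35,np.degrees(F[2])+90)
E
```

```text
time: 1.85
eef_pos: [0.4932, -0.2021, 0.3641]
tool_rot: [-2.417, 1.57, -3.122]
wrist_force: [0.5, 0.2, 0.0]
gripper_width: 1.002
t 1.85 pos [ 0.4932 -0.2021  0.3641] x [-5.e-04 -0.e+00 -1.e+00] jaw -40.39 q [ 0.18  0.15  0.13  1.77 -0.02  1.22 -0.38] w 1.002 f [0.5 0.2 0. ]
shift mm [ 14.1 -62.9  12.4] turn(world yaw diff -> tool x turn, x down) 21.068893829008942 alt +-180
```

```bash
python3 -m crank '[[0.0854,0.014,-0.04,0.012,8],[0.0854,0.014,-0.063,0.012,16],[0.0854,0.014,-0.063,0.012,21.1],[0.0854,0.014,-0.063,0.012,21.1]]'
python3 - <<'E'
from tool import *
from plant import vision
import cv2,pickle
x,y,_=w(F,-.055,0)
go(x,y,.35,np.degrees(F[2])+90)
c=vision.capture("wrist"); pickle.dump(c,open("c1.pkl","wb")); cv2.imwrite("pics/w1.png",c["frame"])
E
```

```text
time: 2.25
eef_pos: [0.4633, -0.2565, 0.3508]
tool_rot: [0.952, 1.57, -0.117]
wrist_force: [-0.4, 1.3, -0.4]
gripper_width: 1.004
t 2.25 pos [ 0.4633 -0.2565  0.3508] x [ 3.e-04 -0.e+00 -1.e+00] jaw -61.26 q [ 0.23  0.16  0.21  1.8  -0.03  1.19 -0.62] w 1.004 f [-0.4  1.3 -0.4]
shift mm [ 0.8 -2.   0.6] turn(world yaw diff -> tool x turn, x down) 0.20149637326812808 alt +-180
```

View pics/w1.png

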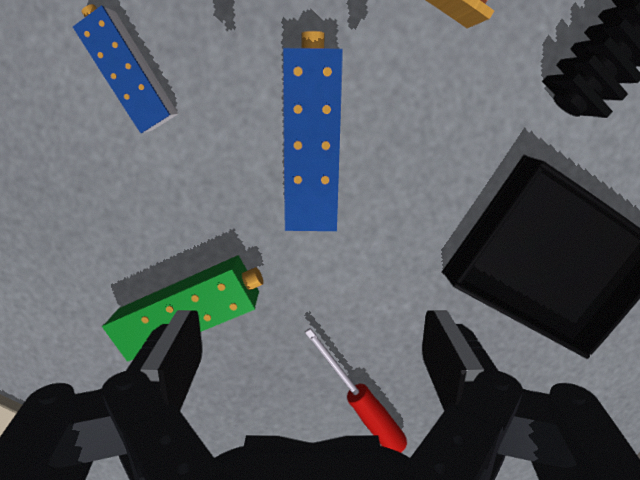

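Filter lid corners at (285,48), (342,48), (337,231), (285,230); green block's nose at (262,280), tray and screwdriver clear of the fingers.

Run:
```python
from fit import *; import pickle
c=pickle.load(open("c1.pkl","rb")); C=pickle.load(open("c0.pkl","rb"))
hsv=cv2.cvtColor(c["frame"],cv2.COLOR_BGR2HSV); m=cv2.inRange(hsv,(100,120,60),(125,255,255)); m[:,:260]=0;m[:,360:]=0; m[240:]=0
m=cv2.morphologyEx(m,cv2.MORPH_CLOSE,np.ones((15,15)))
k=max(cv2.findContours(m,0,2)[0],key=cv2.contourArea); q=cv2.approxPolyDP(k,8,True)[:,0]; print(q.tolist())
fl=[[-65,20,32],[-65,-20,32],[65,20,32],[65,-20,32]]
f=fit([(c,fl,[[285,230.5],[337,231.5],[284,48],[342,48]])],[.51,-.23,.5])
pts=[[0.395,-.22,0]]
```

```text
[[283, 48], [285, 230], [336, 230], [341, 49]]
[[0.0, -0.1], [0.0, -0.6], [-0.7, -0.0], [0.6, 0.6]]
fit [ 0.5077 -0.2317  0.4905] 28.101881508664288
```

```bash
sed -i 's/^F=.*\]); B/F=np.array([0.5080,-0.2317,0.491]); B/' tool.py
python3 - <<'E'
from tool import *
x,y,_=w(F,-.055,0)
go(x,y,.2,28.13+90)
E
```

```text
t 2.3 pos [ 0.4638 -0.2558  0.3508] x [ 4.e-04  1.e-04 -1.e+00] jaw -60.98 q [ 0.23  0.16  0.21  1.8  -0.03  1.19 -0.62] w 1.004 f [0.2 0.6 0. ]
shift mm [150.8  -4.7  -0.5] turn(world yaw diff -> tool x turn, x down) 0.8874614743600091 alt +-180
```

```bash
python3 -m crank '[[0.07,0.045,-0.004,0,0.6],[0.07,0.09,-0.004,0,0.6],[0.07,0.13,-0.004,0,0.6],[0.07,0.15,-0.004,0,0.6],[0.07,0.15,-0.004,0,0.6]]'
python3 - <<'E'
from tool import *
from plant import vision
import cv2,pickle
x,y,_=w(F,-.055,0)
go(x,y,.18,28.13+90)
c=vision.capture("wrist"); cv2.imwrite("pics/w2.png",c["frame"])
c=vision.capture("side"); cv2.imwrite("pics/s2.png",cv2.resize(c["frame"][230:400,230:430],None,fx=3.5,fy=3.5,interpolation=cv2.INTER_CUBIC))
go(x,y,.18,28.13+90)
E
```

```text
time: 2.8
eef_pos: [0.4596, -0.2565, 0.1979]
tool_rot: [-2.498, 1.565, 2.712]
wrist_force: [0.0, -0.8, 0.4]
gripper_width: 0.817
t 2.8 pos [ 0.4596 -0.2565  0.1979] x [-0.0048  0.0022 -1.    ] jaw -61.46 q [ 0.25  0.34  0.19  1.94 -0.08  0.88 -0.58] w 0.817 f [ 0.  -0.8  0.4]
shift mm [17.9 -0.5  1. ] turn(world yaw diff -> tool x turn, x down) 0.4055041547748033 alt +-180
t 2.9 pos [ 0.4609 -0.2576  0.2014] x [ 4.e-04 -0.e+00 -1.e+00] jaw -61.55 q [ 0.25  0.34  0.19  1.93 -0.08  0.88 -0.58] w 0.819 f [-0.2 -0.1  0.7]
shift mm [21.4 -1.3 -0.6] turn(world yaw diff -> tool x turn, x down) 0.3171923234711471 alt +-180
```

View pics/w2.png

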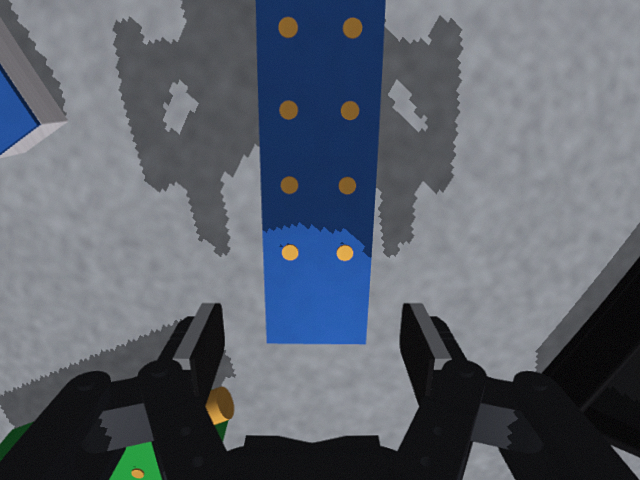

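View pics/s2.png

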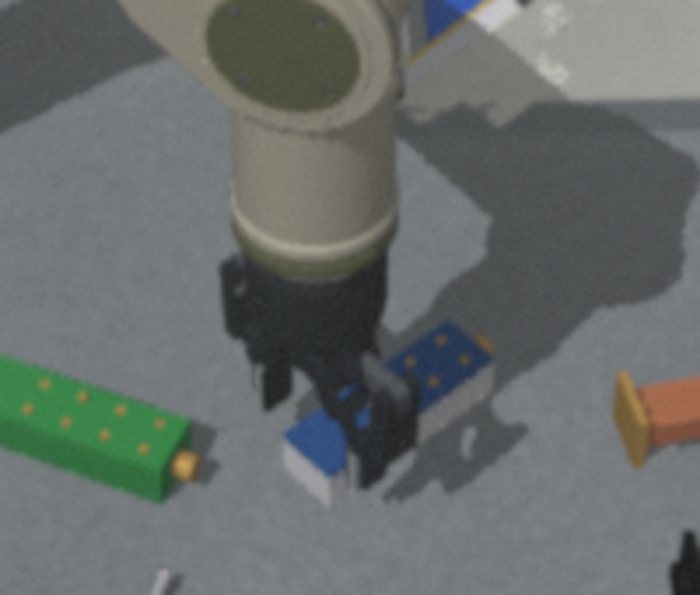

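Run:
```python
from tool import *
from fit import proj
from plant import vision
c=vision.capture("wrist"); s=manip.read_state(); R=Ro.from_euler("xyz",s["tool_rot"]).as_matrix()
for r in (.155,.16,.165,.17,.175,.18):
    print(r,[np.round(proj(c,s["eef_pos"]+R@np.array([r,y,z])))[0].tolist() for y in(-.011,.011) for z in (-.035,.035)])
```

```text
0.155 [[222.0, 361.0], [407.0, 361.0], [217.0, 311.0], [413.0, 311.0]]
0.16 [[225.0, 353.0], [404.0, 353.0], [220.0, 304.0], [409.0, 304.0]]
0.165 [[228.0, 346.0], [402.0, 346.0], [223.0, 297.0], [406.0, 297.0]]
0.17 [[230.0, 339.0], [399.0, 339.0], [226.0, 291.0], [404.0, 291.0]]
0.175 [[232.0, 332.0], [397.0, 332.0], [228.0, 286.0], [401.0, 286.0]]
0.18 [[234.0, 326.0], [395.0, 326.0], [231.0, 280.0], [398.0, 280.0]]
```

```bash
python3 -m crank '[[0.07,0.024,-0.001,0.001,0],[0.07,0.024,-0.001,0.001,0],[0.03,0.024,-0.001,0.001,0],[0.03,0.024,-0.001,0.001,0],[0.03,0.024,-0.001,0.001,0]]'; python3 -m crank '[[0.03,0,0,0,0],[0.03,0,0,0,0]]'
python3 - <<'E'
from tool import *
from plant import vision
import cv2
c=vision.capture("wrist"); cv2.imwrite("pics/w3.png",c["frame"])
E
```

```text
time: 3.45
eef_pos: [0.4605, -0.2595, 0.1785]
tool_rot: [0.761, 1.568, -0.316]
wrist_force: [-2.0, 1.1, 6.9]
gripper_width: 0.458
time: 3.65
eef_pos: [0.4605, -0.2595, 0.1785]
tool_rot: [0.781, 1.568, -0.295]
wrist_force: [-0.7, 1.5, 6.8]
gripper_width: 0.455
```

View pics/w3.png

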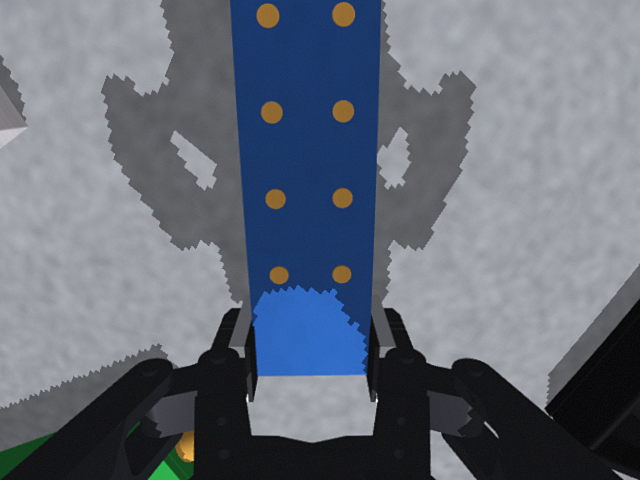

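```bash
python3 -m crank '[[0.03,-0.02,0,0,0],[0.03,-0.06,0,0,0],[0.03,-0.1,0,0,0],[0.03,-0.14,0,0,0],[0.03,-0.14,0,0,0]]'
python3 - <<'E'
from tool import *
from plant import vision
import cv2,pickle
go(.46,-.26,.3)
c=vision.capture("wrist"); cv2.imwrite("pics/w4.png",c["frame"]); pickle.dump(c,open("w4.pkl","wb"))
c=vision.capture("side"); cv2.imwrite("pics/s4.png",cv2.resize(c["frame"][200:380,250:430],None,fx=3.3,fy=3.3,interpolation=cv2.INTER_CUBIC)); pickle.dump(c,open("s4.pkl","wb"))
go(.46,-.26,.3)
E
```

```text
time: 4.2
eef_pos: [0.461, -0.2601, 0.323]
tool_rot: [0.714, 1.561, -0.363]
wrist_force: [0.8, -0.9, -2.5]
gripper_width: 0.454
t 4.2 pos [ 0.461  -0.2601  0.323 ] x [ 0.0092 -0.0035 -1.    ] jaw -61.71 q [ 0.24  0.18  0.21  1.83 -0.04  1.12 -0.61] w 0.454 f [ 0.8 -0.9 -2.5]
shift mm [23.  -1.  -0.7] turn(world yaw diff -> tool x turn, x down) None alt +-180
t 4.3 pos [ 0.4598 -0.2592  0.3177] x [ 2.e-03 -6.e-04 -1.e+00] jaw -61.69 q [ 0.24  0.18  0.21  1.84 -0.04  1.12 -0.61] w 0.459 f [ 0.5  0.1 -3.2]
shift mm [17.7 -0.2  0.8] turn(world yaw diff -> tool x turn, x down) None alt +-180
```

View pics/w4.png

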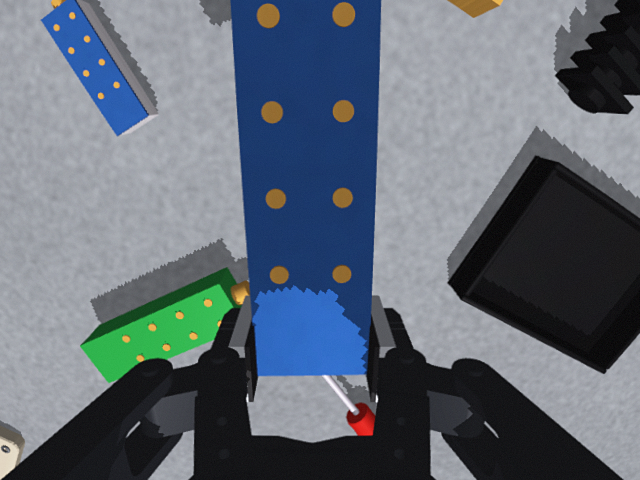

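View pics/s4.png

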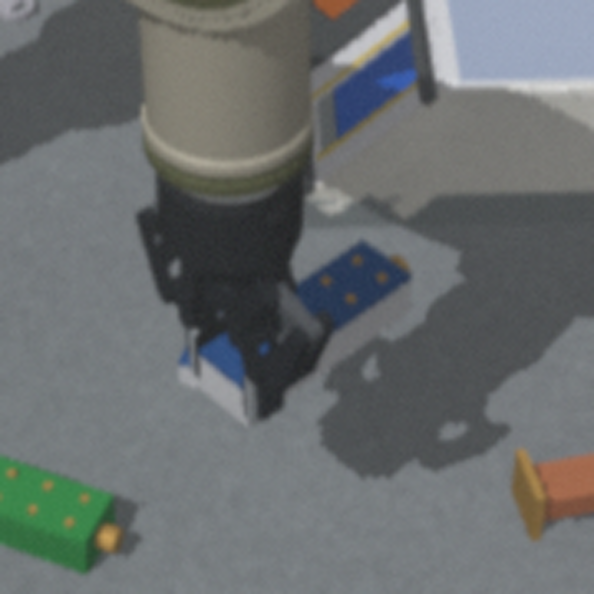

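Run:
```python
from tool import *
x,y,_=w(B,-.137,0); print(x,y)
go(x,y,.315,np.degrees(B[2])+90)
```

```text
0.45181866277903926 0.10064721941886445
t 4.3 pos [ 0.4598 -0.2592  0.3177] x [ 2.e-03 -6.e-04 -1.e+00] jaw -61.69 q [ 0.24  0.18  0.21  1.84 -0.04  1.12 -0.61] w 0.459 f [ 0.5  0.1 -3.2]
shift mm [   2.5  163.7 -320.6] turn(world yaw diff -> tool x turn, x down) 39.95276987539765 alt +-180
```

```bash
python3 -m crank '[[0.03,0,0.01,-0.02,3],[0.03,0,0.028,-0.055,8],[0.03,0,0.046,-0.09,13],[0.03,0,0.064,-0.125,18],[0.03,0,0.082,-0.16,23]]'
python3 - <<'E'
from tool import *
x,y,_=w(B,-.137,0); go(x,y,.315,np.degrees(B[2])+90)
E
```

```text
time: 4.8
eef_pos: [0.4552, -0.0779, 0.3152]
tool_rot: [-1.711, 1.568, 3.091]
wrist_force: [1.1, 0.4, -3.2]
gripper_width: 0.457
t 4.8 pos [ 0.4552 -0.0779  0.3152] x [-2.8e-03  1.0e-04 -1.0e+00] jaw -84.91 q [-0.01  0.05  0.08  1.99 -0.    1.1  -1.41] w 0.457 f [ 1.1  0.4 -3.2]
shift mm [   0.2   12.5 -178.1] turn(world yaw diff -> tool x turn, x down) 16.735024432923638 alt +-180
```

```bash
python3 -m crank '[[0.03,0,0.003,-0.038,3],[0.03,0,0.006,-0.078,7],[0.03,0,0.009,-0.118,11],[0.03,0,0.012,-0.155,15],[0.03,0,0.0125,-0.178,16.7]]'
python3 -m crank '[[0.03,0,0,0,0],[0.03,0,0,0,0]]'
python3 - <<'E'
from tool import *
from plant import vision
import cv2,pickle
x,y,_=w(B,-.137,0); go(x,y,.315,np.degrees(B[2])+90)
c=vision.capture("wrist"); cv2.imwrite("pics/w5.png",c["frame"]); pickle.dump(c,open("w5.pkl","wb"))
go(x,y,.315,np.degrees(B[2])+90)
E
```

```text
time: 5.3
eef_pos: [0.4511, 0.1017, 0.3152]
tool_rot: [-1.386, 1.568, 3.128]
wrist_force: [-1.0, -0.3, -2.9]
gripper_width: 0.456
time: 5.5
eef_pos: [0.4516, 0.0988, 0.3154]
tool_rot: [-1.043, 1.568, -2.811]
wrist_force: [-0.1, -0.7, -2.3]
gripper_width: 0.461
t 5.5 pos [0.4516 0.0988 0.3154] x [-2.5e-03 -8.0e-04 -1.0e+00] jaw -101.32 q [-0.22  0.06 -0.1   1.98  0.01  1.11 -2.09] w 0.461 f [-0.1 -0.7 -2.3]
shift mm [ 0.4 -0.2 -1.8] turn(world yaw diff -> tool x turn, x down) 0.3244301575763302 alt +-180
t 5.55 pos [0.4518 0.0981 0.3156] x [-2.e-03 -9.e-04 -1.e+00] jaw -101.4 q [-0.22  0.06 -0.1   1.98  0.01  1.11 -2.09] w 0.454 f [-0.5 -0.7 -2.9]
shift mm [ 0.6 -0.5 -2.5] turn(world yaw diff -> tool x turn, x down) 0.23770461043244495 alt +-180
```

View pics/w5.png

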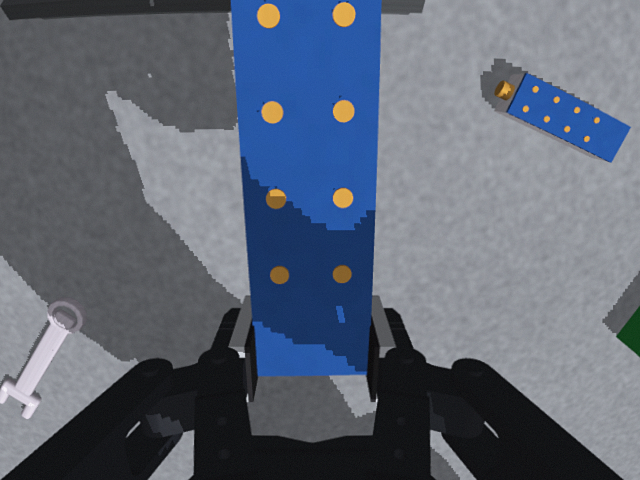

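Run:
```python
from tool import *
from fit import *
import pickle
c=pickle.load(open("w5.pkl","rb"))
print(np.round(proj(c,place(B,np.array([[0,-65,30],[-5.7,-65,35.7],[1.4,-65,42.7],[-5.7,180,35.7],[-5.7,0,35.7],[-5.7,100,35.7]])/1000)),1).tolist())
g=cv2.cvtColor(c["frame"],cv2.COLOR_BGR2GRAY)
for u in (10,50,100,150,200,390,400,410,420,425,430): print(u,g[0:26:2,u].tolist())
# filter: x,y,yaw,z
s=manip.read_state(); print(s["eef_pos"])
obs=np.array([[255,376],[367,375]])
def f(p):
    P=lambda L: np.array([0,0,p[3]])+place(p[:3],np.array(L)/1000)
    t=proj(c,P([[-65,20,0],[-65,-20,0]]))-obs
    r=[]
    for sy,(u,v) in ((20,(232.5,15)),(-20,(381.5,15)),(20,(243,160)),(-20,(377,160))):
        L=proj(c,P([[x,sy,0] for x in range(-65,60,5)]))
        r.append(np.interp(v,L[::-1,1],L[::-1,0])-u)
    return np.concatenate([t.ravel(),r])
r=least_squares(f,[*w(B,-.08,0)[:2],B[2],.16]); print(r.x,np.degrees(r.x[2]),np.round(r.fun,1))
c_,d_=np.cos(B[2]),np.sin(B[2]); d=r.x[:2]-B[:2]; print("filter in box",d[0]*c_+d[1]*d_,-d[0]*d_+d[1]*c_,"lid-tcp z",r.x[3]-s["eef_pos"][2])
```

```text
[[420.5, 3.6], [422.4, 12.1], [426.6, -4.1], [10.8, 20.7], [309.3, 10.0], [136.8, 12.9]]
10 [44, 47, 48, 42, 40, 45, 38, 41, 44, 36, 80, 89, 89]
50 [46, 41, 41, 40, 45, 42, 44, 43, 44, 68, 90, 91, 89]
100 [43, 45, 43, 42, 42, 44, 40, 51, 88, 96, 95, 93, 92]
150 [82, 82, 68, 48, 41, 40, 47, 78, 87, 88, 92, 96, 96]
200 [45, 40, 40, 44, 41, 45, 63, 95, 94, 97, 95, 94, 92]
390 [81, 80, 76, 81, 82, 80, 84, 137, 153, 153, 153, 153, 154]
400 [80, 79, 77, 79, 84, 79, 85, 113, 151, 151, 150, 147, 149]
410 [81, 81, 77, 80, 84, 80, 96, 152, 146, 146, 147, 153, 155]
420 [80, 81, 80, 75, 82, 75, 89, 155, 151, 149, 147, 150, 149]
425 [144, 161, 160, 157, 154, 157, 157, 158, 156, 155, 156, 159, 156]
430 [163, 159, 156, 152, 150, 152, 156, 160, 156, 156, 156, 158, 158]
[0.45183475 0.09807468 0.31561976]
[ 0.5036179   0.08898193 -0.18960999  0.16808932] -10.863851980709969 [ 1.2 -0.1 -0.4  0.   0.7  0.5 -1.7 -0.2]
filter in box -0.08391238243838119 -0.0009719666668136957 lid-tcp z -0.14753043578370983
```

```bash
python3 -m crank '[[0.03,0.015,0,-0.0015,0.7],[0.03,0.035,0,-0.0015,0.7],[0.03,0.055,0,-0.0015,0.7],[0.03,0.072,0,-0.0015,0.7],[0.03,0.078,0,-0.0015,0.7]]'
python3 -m crank '[[0.03,0,0,0,0],[0.03,0,0,0,0]]'
cat > boxpos.py <<'E'
from tool import *
def bp():
    s=manip.read_state(); R=Ro.from_euler("xyz",s["tool_rot"]).as_matrix()
    p=s["eef_pos"]; d=p-[B[0],B[1],0]; c,e=np.cos(B[2]),np.sin(B[2])
    print("t",round(s["time"],2),"TCP in box mm",np.round([1e3*(d[0]*c+d[1]*e),1e3*(-d[0]*e+d[1]*c),1e3*d[2]],1),"yaw rel",round(np.degrees(np.arctan2(R[1,1],R[0,1])-B[2]),2),"tilt",np.round(R[:,0],3),"w",round(s["gripper_width"]*85,1),"f",np.round(s["wrist_force"],1),"q7",round(s["q"][6],2))
if __name__=="__main__": bp()
E
python3 boxpos.py
```

```text
time: 6.05
eef_pos: [0.4518, 0.0988, 0.2368]
tool_rot: [-0.989, 1.567, -2.772]
wrist_force: [1.1, -0.1, -3.1]
gripper_width: 0.459
time: 6.25
eef_pos: [0.4528, 0.1, 0.2393]
tool_rot: [1.888, 1.57, 0.106]
wrist_force: [-0.1, 0.5, -2.0]
gripper_width: 0.46
t 6.25 TCP in box mm [-135.9   -0.5  239.3] yaw rel -0.5 tilt [ 0.001  0.    -1.   ] w 39.1 f [-0.1  0.5 -2. ] q7 -2.12
```

```bash
python3 -m crank '[[0.03,0,0.01,0,0],[0.03,0,0.025,0,0],[0.03,0,0.04,0,0],[0.03,0,0.05,0,0],[0.03,0,0.05,0,0]]'
python3 - <<'E'
from boxpos import *
from plant import vision
import cv2
bp()
a=vision.capture("side")["frame"][120:300,270:470]; b=vision.capture("wrist")["frame"]
cv2.imwrite("pics/s6.png",cv2.resize(a,None,fx=3.3,fy=3.3,interpolation=cv2.INTER_CUBIC)); cv2.imwrite("pics/w6.png",b)
E
```

```text
time: 6.75
eef_pos: [0.5027, 0.0894, 0.2392]
tool_rot: [1.887, 1.569, 0.104]
wrist_force: [-0.6, 0.7, -3.0]
gripper_width: 0.46
t 6.75 TCP in box mm [-84.9  -0.7 239.2] yaw rel -0.52 tilt [ 0.001  0.    -1.   ] w 39.1 f [-0.6  0.7 -3. ] q7 -2.07
```

View pics/s6.png

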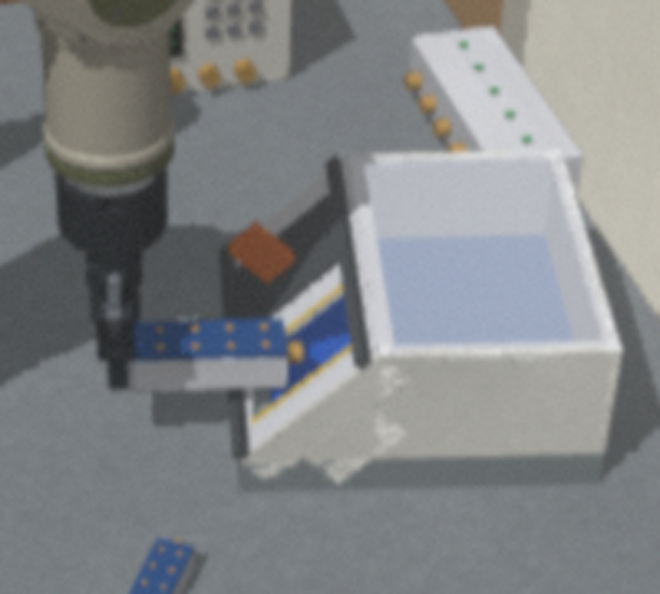

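View pics/w6.png

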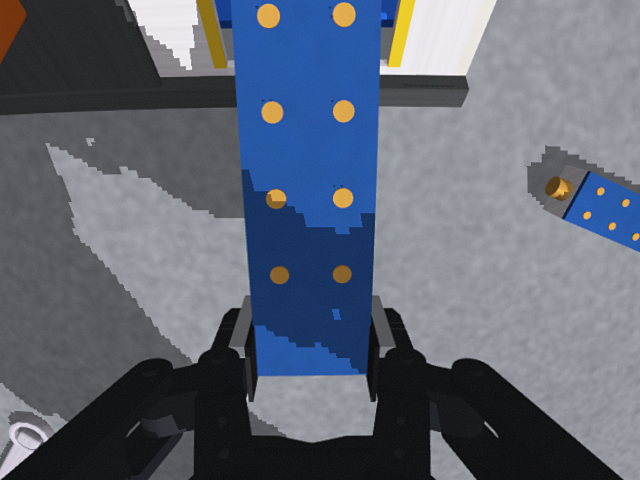

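```bash
python3 -m crank '[[0.03,0,0.015,0,0],[0.03,0,0.035,0,0],[0.03,0,0.055,0,0],[0.03,0,0.075,0,0],[0.03,0,0.088,0,0]]'
python3 -m crank '[[0.03,0,0,0,0],[0.03,0,0,0,0]]'
python3 - <<'E'
from boxpos import *
from plant import vision
import cv2
bp()
a=vision.capture("side")["frame"][120:300,270:470]; b=vision.capture("wrist")["frame"]
cv2.imwrite("pics/s7.png",cv2.resize(a,None,fx=3.3,fy=3.3,interpolation=cv2.INTER_CUBIC)); cv2.imwrite("pics/w7.png",b)
E
```

```text
time: 7.35
eef_pos: [0.5879, 0.0714, 0.2388]
tool_rot: [1.959, 1.571, 0.177]
wrist_force: [0.4, -0.3, -2.8]
gripper_width: 0.455
time: 7.55
eef_pos: [0.5867, 0.0718, 0.2385]
tool_rot: [-1.503, 1.57, 2.999]
wrist_force: [-0.4, -0.3, -3.1]
gripper_width: 0.456
t 7.55 TCP in box mm [  0.9  -1.1 238.5] yaw rel -0.44 tilt [-0.001  0.    -1.   ] w 38.8 f [-0.4 -0.3 -3.1] q7 -2.0
```

View pics/s7.png

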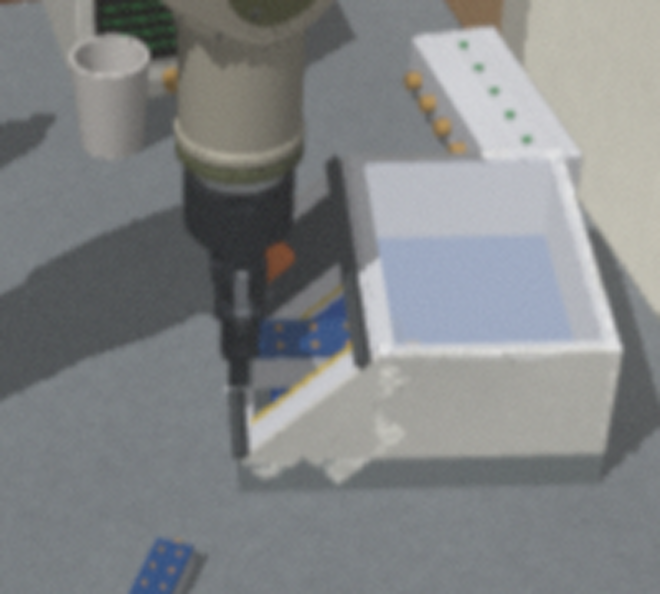

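View pics/w7.png

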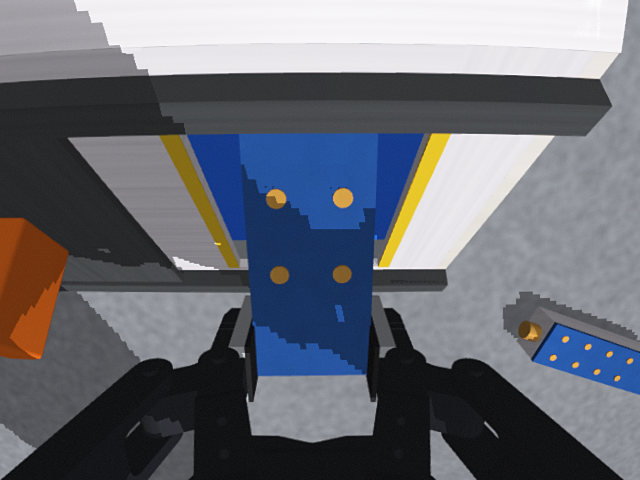

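```bash
python3 -m crank '[[0.03,0.003,0.003,0,0],[0.03,0.006,0.004,0,0],[0.03,0.009,0.004,0,0],[0.03,0.0105,0.004,0,0],[0.03,0.0105,0.004,0,0]]'
python3 -m crank '[[0.03,0,0,0,0],[0.03,0,0,0,0]]'
python3 boxpos.py
```

```text
time: 8.15
eef_pos: [0.5911, 0.0706, 0.2278]
tool_rot: [-1.263, 1.57, -3.045]
wrist_force: [-0.7, -0.5, -2.7]
gripper_width: 0.459
time: 8.35
eef_pos: [0.5913, 0.0706, 0.2284]
tool_rot: [2.101, 1.57, 0.319]
wrist_force: [-0.9, 0.3, -2.6]
gripper_width: 0.461
t 8.35 TCP in box mm [  5.7  -1.2 228.4] yaw rel -0.46 tilt [ 0.  0. -1.] w 39.2 f [-0.9  0.3 -2.6] q7 -1.99
```

```bash
python3 -m crank '[[0.03,0.0005,0,0,0],[0.03,0.001,0,0,0],[0.03,0.001,0,0,0],[0.03,0.001,0,0,0]]'; python3 -m crank '[[0.03,0.0005,0,0,0],[0.03,0.001,0,0,0],[0.03,0.001,0,0,0],[0.03,0.001,0,0,0]]'
```

```text
time: 8.75
eef_pos: [0.5913, 0.0706, 0.2272]
tool_rot: [2.094, 1.571, 0.312]
wrist_force: [-0.3, 0.2, -2.0]
gripper_width: 0.458
time: 9.15
eef_pos: [0.5914, 0.0706, 0.2265]
tool_rot: [1.977, 1.57, 0.195]
wrist_force: [-2.5, -0.3, 3.1]
gripper_width: 0.457
```

```bash
python3 -m crank '[[0.06,0,0,0,0],[0.06,0,0,0,0],[0.06,0,0,0,0],[0.06,0,0,0,0]]'
python3 - <<'E'
from boxpos import *
from plant import vision
import cv2
bp()
b=vision.capture("wrist")["frame"]
cv2.imwrite("pics/w8.png",b)
E
```

```text
time: 9.55
eef_pos: [0.5914, 0.0706, 0.2262]
tool_rot: [2.043, 1.571, 0.261]
wrist_force: [-0.1, 0.2, -0.4]
gripper_width: 0.7
t 9.55 TCP in box mm [  5.7  -1.2 226.2] yaw rel -0.46 tilt [ 0.  0. -1.] w 59.5 f [-0.1  0.2 -0.4] q7 -1.99
```

View pics/w8.png

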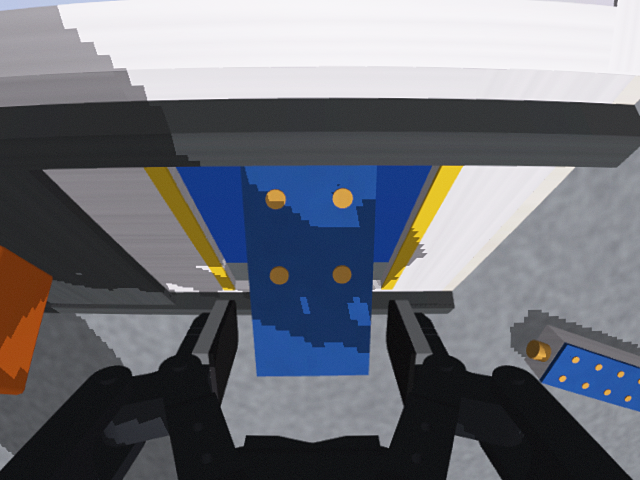

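```bash
python3 -m crank '[[0.06,-0.015,0,0,0],[0.06,-0.035,0,0,0],[0.06,-0.05,-0.005,0,0],[0.02,-0.05,-0.025,0,0],[0,-0.05,-0.038,0,0]]';python3 -m crank '[[0,0,0,0,0],[0,0,0,0,0],[0,0,0,0,0],[0,0,0,0,0],[0,0,0,0,0]]'; python3 boxpos.py
```

```text
time: 10.1
eef_pos: [0.5533, 0.079, 0.2777]
tool_rot: [2.077, 1.569, 0.295]
wrist_force: [-0.5, 0.7, -0.3]
gripper_width: 0.368
time: 10.6
eef_pos: [0.5544, 0.0784, 0.2761]
tool_rot: [-0.545, 1.571, -2.327]
wrist_force: [-0.2, 0.1, 0.5]
gripper_width: 0.002
t 10.6 TCP in box mm [-32.   -1.1 276.1] yaw rel -0.47 tilt [-0. -0. -1.] w 0.1 f [-0.2  0.1  0.5] q7 -2.02
```

```bash
python3 -m crank '[[0,0.012,0,-0.0015,0],[0,0.027,0,-0.0015,0],[0,0.038,0,-0.0015,0],[0,0.038,0,-0.0015,0]]'
python3 - <<'E'
from boxpos import *
from plant import vision
import cv2
bp()
b=vision.capture("wrist")["frame"]; a=vision.capture("side")["frame"][120:300,270:470]
cv2.imwrite("pics/w9.png",b); cv2.imwrite("pics/s9.png",cv2.resize(a,None,fx=3.3,fy=3.3,interpolation=cv2.INTER_CUBIC))
E
```

```text
time: 11.0
eef_pos: [0.5536, 0.0799, 0.2356]
tool_rot: [-1.161, 1.567, -2.943]
wrist_force: [-0.6, 0.4, -1.1]
gripper_width: 0.001
t 11.0 TCP in box mm [-3.320e+01  2.000e-01  2.356e+02] yaw rel -0.45 tilt [-0.004 -0.001 -1.   ] w 0.1 f [-0.6  0.4 -1.1] q7 -2.03
```

View pics/w9.png

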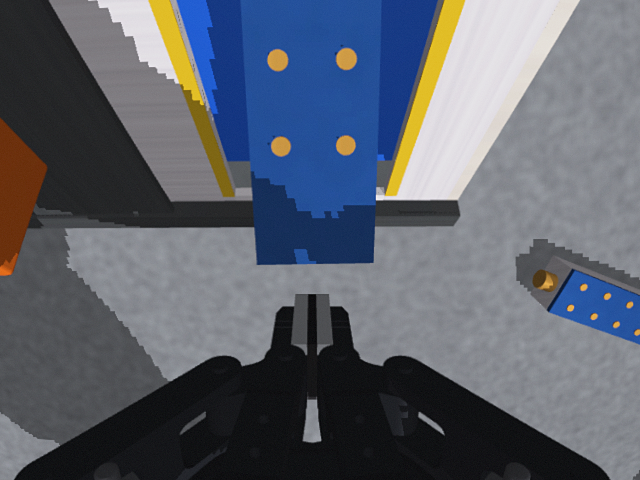

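View pics/s9.png

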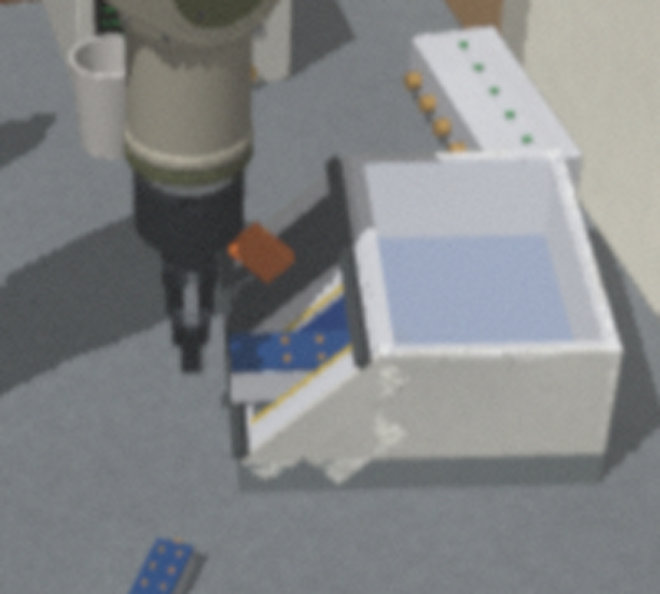

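```bash
python3 -m crank '[[0,0,0.01,0,0],[0,0,0.02,0,0],[0,0,0.03,0,0],[0,0,0.038,0,0],[0,0,0.045,0,0]]'; python3 -m crank '[[0,0,0,0,0]]'
python3 - <<'E'
from boxpos import *
from plant import vision
import cv2
bp()
b=vision.capture("wrist")["frame"]; cv2.imwrite("pics/w10.png",b)
E
```

```text
time: 11.6
eef_pos: [0.5993, 0.0704, 0.2383]
tool_rot: [2.295, 1.571, 0.512]
wrist_force: [-1.7, 0.2, 0.7]
gripper_width: -0.001
time: 11.7
eef_pos: [0.5994, 0.0702, 0.2382]
tool_rot: [1.6, 1.57, -0.182]
wrist_force: [-0.5, 0.4, -0.2]
gripper_width: 0.001
t 11.7 TCP in box mm [ 1.370e+01 -1.000e-01  2.382e+02] yaw rel -0.49 tilt [ 0.001 -0.    -1.   ] w 0.0 f [-0.5  0.4 -0.2] q7 -1.99
```

View pics/w10.png

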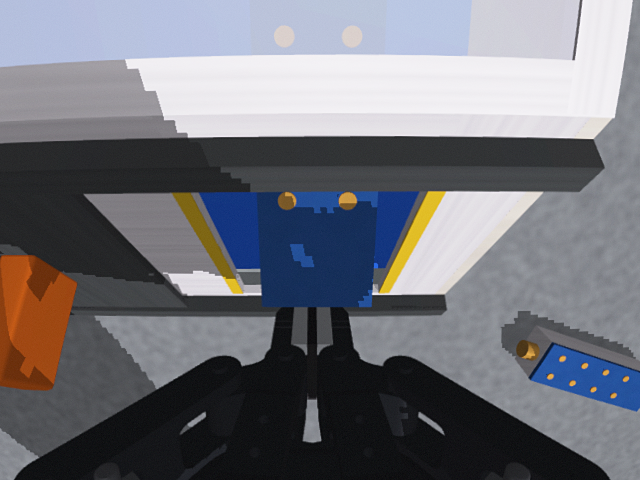

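```bash
python3 -m crank '[[0,0,0.01,0,0],[0,0,0.02,0,0],[0,0,0.028,0,0],[0,0,0.034,0,0],[0,0,0.0365,0,0]]'; python3 -m crank '[[0,0,0,0,0]]'
python3 - <<'E'
from boxpos import *
from plant import vision
import cv2
bp()
b=vision.capture("wrist")["frame"]; cv2.imwrite("pics/w11.png",b)
E
```

```text
time: 12.25
eef_pos: [0.6348, 0.0627, 0.2382]
tool_rot: [1.668, 1.571, -0.115]
wrist_force: [-1.9, -0.3, 0.4]
gripper_width: 0.004
time: 12.35
eef_pos: [0.6345, 0.0628, 0.2382]
tool_rot: [1.699, 1.57, -0.083]
wrist_force: [-0.3, -0.3, 0.5]
gripper_width: 0.004
t 12.35 TCP in box mm [ 4.960e+01 -2.000e-01  2.382e+02] yaw rel -0.47 tilt [ 0. -0. -1.] w 0.3 f [-0.3 -0.3  0.5] q7 -1.97
```

View pics/w11.png

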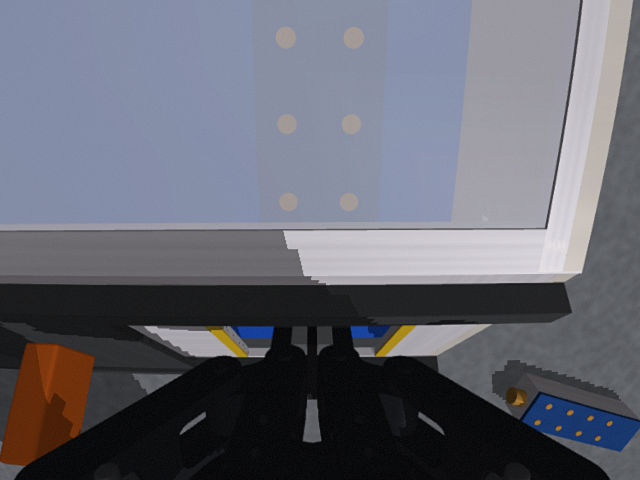

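```bash
python3 -m crank '[[0,0,0.0015,0,0],[0,0,0.003,0,0],[0,0,0.003,0,0]]'; python3 -m crank '[[0,0,-0.015,0,0],[0,-0.005,-0.045,0,0],[0,-0.03,-0.09,0,0],[0,-0.07,-0.12,0,0],[0.04,-0.1,-0.12,0,0]]'; python3 -m crank '[[0.04,0,0,0,0],[0.04,0,0,0,0]]'
python3 - <<'E'
from boxpos import *
from plant import vision, finder
import cv2,pickle
bp()
C={}
for n in ("wrist","side","scene"):
    c=vision.capture(n); C[n]=c
    print(n,[( [round(float(v),3) for v in d["centre"]],round(d["confidence"],2)) for t in("shutter_grip","filter") for d in finder.look_for(n,t)])
pickle.dump(C,open("c12.pkl","wb"))
cv2.imwrite("pics/w12.png",C["wrist"]["frame"]); cv2.imwrite("pics/s12.png",cv2.resize(C["side"]["frame"][120:300,270:470],None,fx=3.3,fy=3.3,interpolation=cv2.INTER_CUBIC))
cv2.imwrite("pics/c12.png",cv2.resize(C["scene"]["frame"][255:430,220:410],None,fx=3.4,fy=3.4,interpolation=cv2.INTER_CUBIC))
E
```

```text
time: 12.7
eef_pos: [0.6371, 0.0624, 0.2383]
tool_rot: [2.481, 1.571, 0.699]
wrist_force: [0.1, 0.5, 0.6]
gripper_width: -0.002
time: 13.2
eef_pos: [0.5169, 0.0887, 0.34]
tool_rot: [-2.185, 1.57, 2.319]
wrist_force: [1.6, -0.3, 0.6]
gripper_width: 0.159
time: 13.4
eef_pos: [0.5199, 0.0874, 0.3391]
tool_rot: [1.94, 1.568, 0.158]
wrist_force: [-0.4, -0.2, 0.0]
gripper_width: 0.467
t 13.4 TCP in box mm [-67.6   0.8 339.1] yaw rel -0.46 tilt [ 0.002  0.    -1.   ] w 39.7 f [-0.4 -0.2  0. ] q7 -2.05
wrist [([0.647, 0.161, 0.091], 0.62), ([0.65, 0.056, 0.075], 0.81), ([0.495, -0.077, 0.022], 0.81), ([0.307, -0.165, 0.018], 0.79)]
side [([0.641, 0.157, 0.088], 0.64), ([0.488, -0.094, 0.025], 0.79), ([0.328, -0.208, 0.035], 0.64)]
scene [([0.492, -0.082, 0.023], 0.93), ([0.336, -0.198, 0.031], 0.61)]
```

View pics/w12.png

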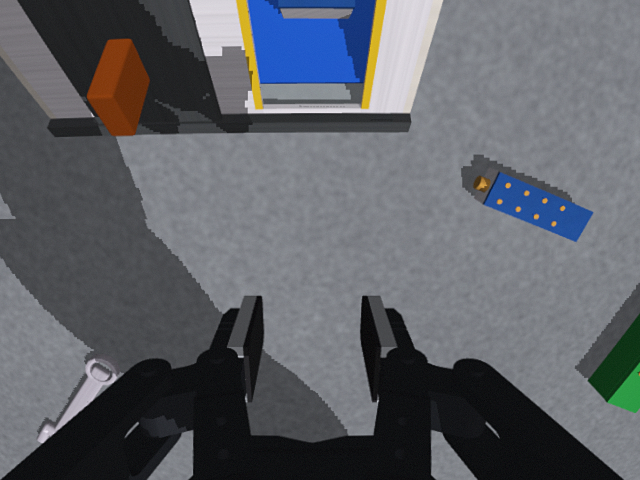

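View pics/s12.png

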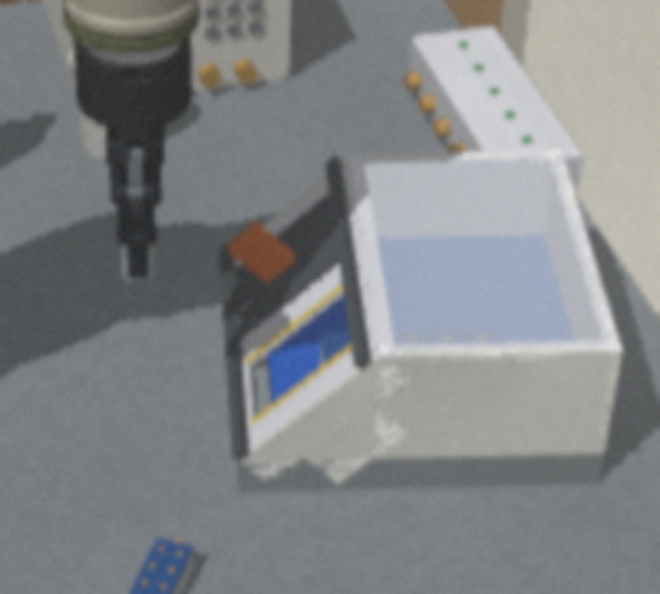

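View pics/c12.png

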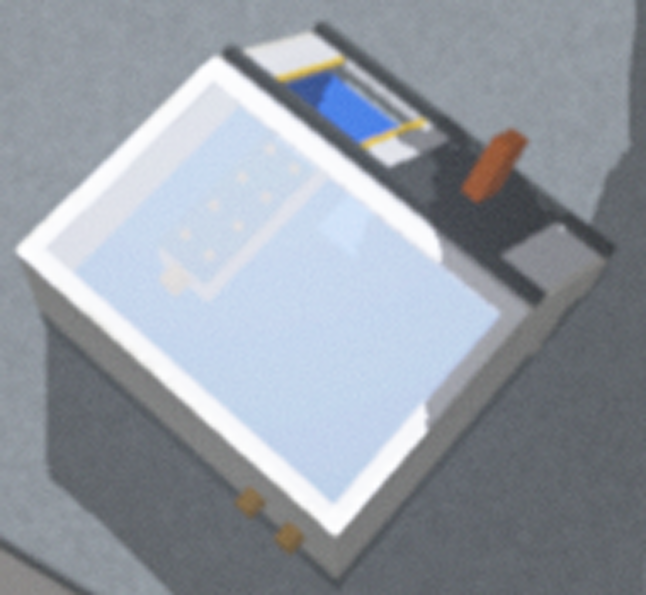

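Run:
```python
from tool import *
from fit import *
import pickle
C=pickle.load(open("c12.pkl","rb"))
n=np.array([-.7071,.7071]);u=np.array([.7071,.7071])
def P(a,b,y): q=np.array([0,30])+a*u+b*n; return [q[0],y,q[1]]
for y0 in (100,104,108):
  pts=[P(a,b,y0+s) for a,b in((45,48),(75,48),(45,6),(75,6)) for s in(-7,7)]
  print(y0,np.round(proj(C["wrist"],place(B,np.array(pts)/1000))).tolist())
print("tail",[(x,np.round(proj(C["wrist"],place(B,np.array([[x,20,48],[x,-20,48]])/1000))).tolist()) for x in (55,60,65,70)])
print("nose",[(x,(np.round((proj(C["scene"],place(B,np.array([[x,0,64]])/1000))-[220,255])*3.4)).tolist()) for x in (195,200,205,210)])
cv2.imwrite("pics/wc12.png",cv2.resize(C["wrist"]["frame"][0:150,40:420],None,fx=2.1,fy=2.1))
```

```text
100 [[139.0, 137.0], [114.0, 137.0], [115.0, 96.0], [87.0, 97.0], [154.0, 81.0], [131.0, 82.0], [135.0, 37.0], [109.0, 39.0]]
104 [[132.0, 137.0], [107.0, 138.0], [107.0, 96.0], [79.0, 97.0], [147.0, 81.0], [124.0, 82.0], [127.0, 38.0], [102.0, 39.0]]
108 [[125.0, 137.0], [100.0, 138.0], [99.0, 96.0], [72.0, 98.0], [141.0, 81.0], [118.0, 82.0], [120.0, 38.0], [95.0, 40.0]]
tail [(55, [[279.0, 32.0], [345.0, 31.0]]), (60, [[279.0, 23.0], [345.0, 22.0]]), (65, [[278.0, 14.0], [345.0, 14.0]]), (70, [[278.0, 5.0], [345.0, 5.0]])]
nose [(195, [[182.0, 277.0]]), (200, [[176.0, 283.0]]), (205, [[170.0, 289.0]]), (210, [[165.0, 295.0]])]
```

View pics/wc12.png

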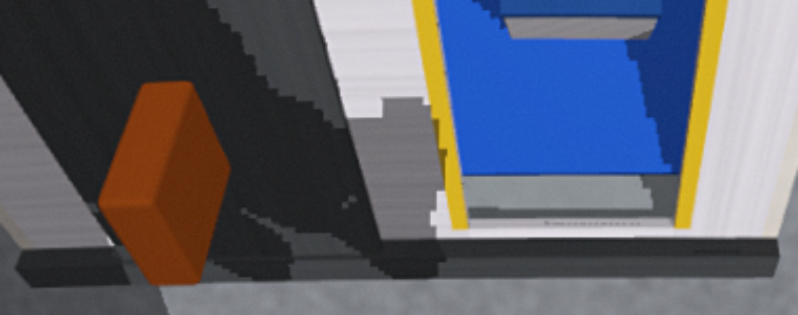

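```bash
python3 -m crank '[[0.045,0.005,0.016,-0.02,-0.5],[0.045,0.01,0.036,-0.045,-0.5],[0.045,0.015,0.056,-0.07,-0.5],[0.045,0.019,0.074,-0.092,-0.5],[0.045,0.019,0.079,-0.1,-0.5]]'; python3 -m crank '[[0.045,0,0,0,0],[0.045,0,0,0,0]]'
python3 - <<'E'
from boxpos import *
from plant import vision
import cv2
bp()
cv2.imwrite("pics/w13.png",vision.capture("wrist")["frame"]);
E
```

```text
time: 14.35
eef_pos: [0.6189, 0.1706, 0.3178]
tool_rot: [-1.65, 1.569, 2.862]
wrist_force: [-0.3, 0.3, 0.5]
gripper_width: 0.528
time: 14.55
eef_pos: [0.6176, 0.168, 0.3192]
tool_rot: [-0.461, 1.57, -2.234]
wrist_force: [-1.4, -1.1, -0.6]
gripper_width: 0.527
t 14.55 TCP in box mm [ 11.8  99.4 319.2] yaw rel 0.02 tilt [-0.    -0.001 -1.   ] w 44.8 f [-1.4 -1.1 -0.6] q7 -2.14
```

View pics/w13.png

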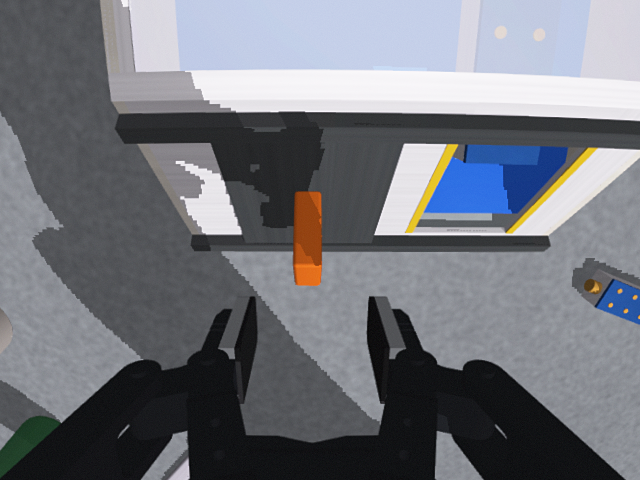

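```bash
python3 -m crank '[[0.045,0.015,0,0,0],[0.045,0.035,0,0,0],[0.045,0.053,0,0,0],[0.045,0.063,0,0,0],[0.045,0.063,0,0,0]]'; python3 -m crank '[[0.04,0,0,0,0]]'
python3 - <<'E'
from boxpos import *
from plant import vision
import cv2
bp()
cv2.imwrite("pics/w14.png",vision.capture("wrist")["frame"]);
E
```

```text
time: 15.1
eef_pos: [0.6172, 0.1681, 0.2543]
tool_rot: [-0.999, 1.568, -2.772]
wrist_force: [0.3, -0.6, 0.9]
gripper_width: 0.531
time: 15.2
eef_pos: [0.618, 0.1685, 0.2566]
tool_rot: [1.899, 1.57, 0.126]
wrist_force: [0.1, 1.3, -0.3]
gripper_width: 0.468
t 15.2 TCP in box mm [ 12.1 100.  256.6] yaw rel 0.03 tilt [ 0.  0. -1.] w 39.8 f [ 0.1  1.3 -0.3] q7 -2.14
```

View pics/w14.png

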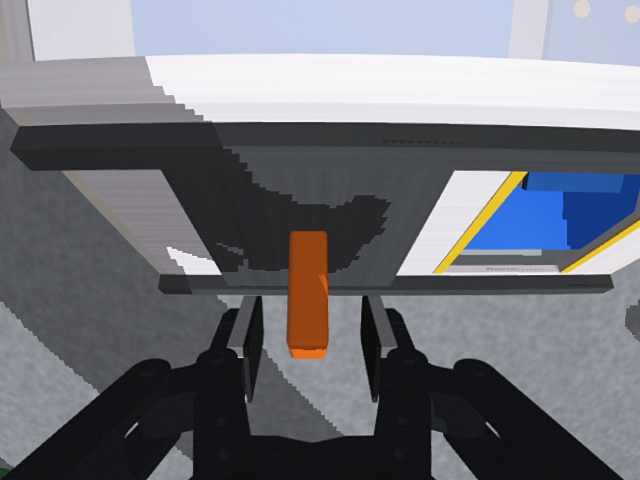

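```bash
python3 -m crank '[[0.02,0,0,0,0],[0.02,0,0,0,0],[0.01,0,0,0,0],[0.01,0,0,0,0],[0.01,0,0,0,0]]'; python3 boxpos.py
```

```text
time: 15.75
eef_pos: [0.6181, 0.1688, 0.257]
tool_rot: [2.174, 1.57, 0.401]
wrist_force: [-1.8, 0.3, 5.6]
gripper_width: 0.151
t 15.75 TCP in box mm [ 12.1 100.4 257. ] yaw rel 0.04 tilt [ 0.001  0.    -1.   ] w 12.8 f [-1.8  0.3  5.6] q7 -2.14
```

Pinched (force small). Slide along tool +z (box −y) 100 mm.

```bash
python3 -m crank '[[0.01,0,0,0.01,0],[0.01,0,0,0.025,0],[0.01,0,0,0.04,0],[0.01,0,0,0.055,0],[0.01,0,0,0.065,0]]'; python3 boxpos.py; python3 -m crank '[[0.01,0,0,0.01,0],[0.01,0,0,0.02,0],[0.01,0,0,0.026,0],[0.01,0,0,0.03,0],[0.01,0,0,0.03,0]]'; python3 boxpos.py
```

```text
time: 16.25
eef_pos: [0.6046, 0.1036, 0.257]
tool_rot: [2.511, 1.57, 0.737]
wrist_force: [-1.3, 2.5, 7.0]
gripper_width: 0.154
t 16.25 TCP in box mm [ 12.   33.7 257. ] yaw rel -0.02 tilt [ 0.  0. -1.] w 13.1 f [-1.3  2.5  7. ] q7 -2.04
time: 16.75
eef_pos: [0.5985, 0.0742, 0.257]
tool_rot: [-0.051, 1.571, -1.825]
wrist_force: [-4.0, -0.2, 9.0]
gripper_width: 0.149
t 16.75 TCP in box mm [ 12.    3.7 257. ] yaw rel -0.03 tilt [-0. -0. -1.] w 12.7 f [-4.  -0.2  9. ] q7 -1.99
```

```bash
for i in 1 ; do python3 -m crank '[[0.01,0,0,0.001,0],[0.01,0,0,0.002,0],[0.01,0,0,0.003,0],[0.01,0,0,0.003,0]]'; python3 boxpos.py; python3 -m crank '[[0.01,0,0,0.001,0],[0.01,0,0,0.0015,0],[0.01,0,0,0.0015,0]]'; python3 boxpos.py; done
```

```text
time: 17.15
eef_pos: [0.598, 0.0721, 0.257]
tool_rot: [2.698, 1.57, 0.925]
wrist_force: [-2.6, 1.1, 8.6]
gripper_width: 0.15
t 17.15 TCP in box mm [ 11.9   1.5 257. ] yaw rel 0.02 tilt [ 0.  0. -1.] w 12.7 f [-2.6  1.1  8.6] q7 -1.99
time: 17.45
eef_pos: [0.5978, 0.0709, 0.257]
tool_rot: [2.714, 1.57, 0.94]
wrist_force: [-1.9, 2.5, 8.6]
gripper_width: 0.152
t 17.45 TCP in box mm [ 11.9   0.4 257. ] yaw rel 0.03 tilt [ 0.001  0.001 -1.   ] w 12.9 f [-1.9  2.5  8.6] q7 -1.99
```

```bash
python3 -m crank '[[0.01,0,0,0.0005,0],[0.01,0,0,0.001,0],[0.01,0,0,0.001,0]]'; python3 boxpos.py; python3 -m crank '[[0.01,0,0,0.0005,0],[0.01,0,0,0.001,0],[0.01,0,0,0.001,0]]'; python3 boxpos.py
```

```text
time: 17.75
eef_pos: [0.5977, 0.0708, 0.257]
tool_rot: [2.768, 1.569, 0.995]
wrist_force: [-1.5, 4.8, 5.5]
gripper_width: 0.154
t 17.75 TCP in box mm [1.19e+01 2.00e-01 2.57e+02] yaw rel 0.08 tilt [ 0.001  0.002 -1.   ] w 13.1 f [-1.5  4.8  5.5] q7 -1.99
time: 18.05
eef_pos: [0.5976, 0.0705, 0.257]
tool_rot: [2.804, 1.568, 1.032]
wrist_force: [0.3, 8.0, 4.8]
gripper_width: 0.153
t 18.05 TCP in box mm [ 1.18e+01 -1.00e-01  2.57e+02] yaw rel 0.12 tilt [ 0.002  0.003 -1.   ] w 13.0 f [0.3 8.  4.8] q7 -1.98
```

Hit the stop at box y ≈ 0 (force up to 8 N). Release, rise, and check.

```bash
python3 -m crank '[[0.045,0,0,0,0],[0.045,0,0,0,0],[0.045,0,0,0,0],[0.045,0,0,0,0]]'; python3 -m crank '[[0.045,-0.02,0,-0.001,0],[0.045,-0.05,0,-0.001,0],[0.045,-0.08,-0.02,-0.001,0],[0.045,-0.1,-0.06,0,0],[0.045,-0.1,-0.1,0,0]]';python3 -m crank '[[0.045,0,0,0,0],[0.045,0,0,0,0]]'
python3 - <<'E'
from boxpos import *
from plant import vision
from fit import *
bp()
C={}
for n in ("wrist","side","scene"): C[n]=vision.capture(n)
cv2.imwrite("pics/w15.png",C["wrist"]["frame"]); cv2.imwrite("pics/s15.png",C["side"]["frame"])
cv2.imwrite("pics/c15.png",cv2.resize(C["scene"]["frame"][255:430,220:410],None,fx=3.4,fy=3.4,interpolation=cv2.INTER_CUBIC))
n=np.array([-.7071,.7071]);u=np.array([.7071,.7071])
def P(a,b,y): q=np.array([0,30])+a*u+b*n; return [q[0],y,q[1]]
for y0 in (0,):
  pts=[P(a,b,y0+s) for a,b in((45,48),(75,48),(45,6),(75,6)) for s in(-7,7)]
  pts+=[P(12,6,y0+s) for s in(-42,42)]
  print(y0,np.round(proj(C["wrist"],place(B,np.array(pts)/1000))).tolist())
E
```

```text
time: 18.45
eef_pos: [0.5974, 0.0687, 0.256]
tool_rot: [-0.674, 1.57, -2.448]
wrist_force: [0.1, 0.4, -0.5]
gripper_width: 0.527
time: 18.95
eef_pos: [0.4992, 0.0893, 0.3589]
tool_rot: [1.975, 1.566, 0.201]
wrist_force: [0.8, 0.9, 0.4]
gripper_width: 0.525
time: 19.15
eef_pos: [0.4991, 0.0893, 0.3566]
tool_rot: [1.679, 1.57, -0.093]
wrist_force: [-0.4, 0.0, 0.1]
gripper_width: 0.526
t 19.15 TCP in box mm [-88.4  -1.6 356.6] yaw rel 0.07 tilt [ 0.001 -0.    -1.   ] w 44.7 f [-0.4  0.   0.1] q7 -2.05
0 [[322.0, 92.0], [297.0, 92.0], [323.0, 47.0], [295.0, 47.0], [321.0, 42.0], [298.0, 42.0], [322.0, -4.0], [296.0, -4.0], [372.0, 84.0], [248.0, 84.0]]
```

View pics/w15.png

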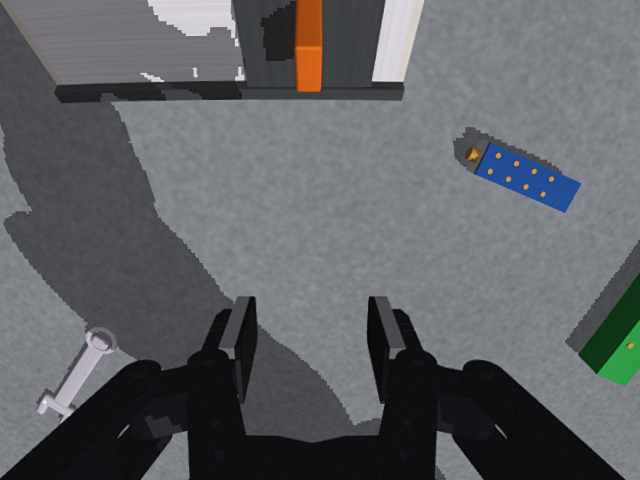

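View pics/s15.png

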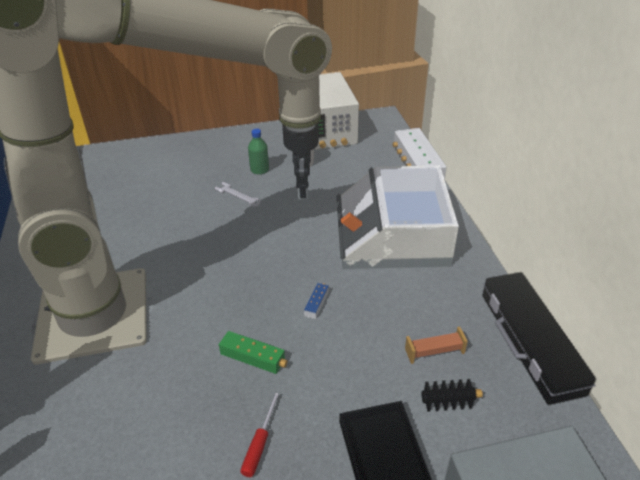

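View pics/c15.png

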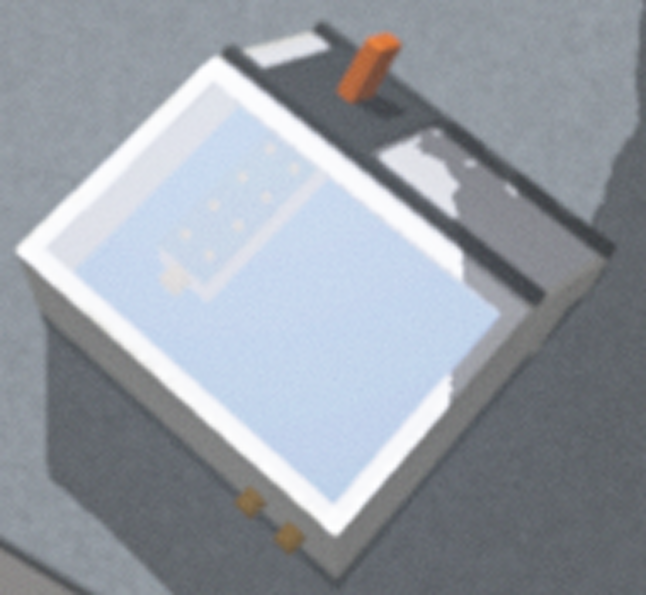

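The fin is at columns 295–322, as predicted for position 0. The shutter covers the port, the filter shows flat under the roof window, and the bystanders have not moved.

```bash
python3 -c "
from plant import manip
print(manip.hand_in())"
```

```text
the job is handed in; nothing more can be done
None
```

The filter is in the box, connector end first and flat on the bed, and the shutter is closed. I handed the job in at about 19 s of the 64 s; no verdict was reported.

**How it was done:** I gripped the larger blue-lidded filter near its plain end and carried it in through the port. I set it on the bed, let go, and pushed it fully in with the closed fingers. Then I pinched the orange fin and slid the shutter to its stop.

**Last checks:**
- **Filter position:** its plain end was at about box x 63 mm (53 mm needed), measured through the port before the shutter closed. The view through the roof window looked the same afterwards. I only estimated the connector tip from that window, at about x 200 mm.
- **Shutter:** the force rose to 8 N at the stop, with the grip at box y about 0. In the wrist picture the fin sat where position 0 predicts.
- **Contact:** the pictures and force readings showed no sign of touching the rim or panel. That contact force cannot be read directly, so this check is indirect.
- **Other things:** the side picture showed the attenuator, waveguide, wrench, screwdriver, tray and cleaner where they started. The cup was mostly hidden behind the arm there and I did not check it separately. The arm ended clear of everything.

The box fit was slightly uncertain: the fixed cameras were 1–3 pixels off it. I relied on the wrist camera, which matched to about 1 mm.

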